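# Set up the recipe stand for the tablet

## Task

Raise the back rest of the recipe stand until it stands at 65 degrees to the worktop, and let go of it for a second or two to see that its stiff hinge holds. Then take the tablet out of the charging dock and lean it on the stand, upright and centred, screen to the front, its bottom edge on the ledge behind the front lip and its back against the rest, so that the rest still stands at 65 degrees when you let go. Leave the mug, the pepper mill and the salt shaker where they are.

Things in the scene. Friction and masses are not known exactly. Their poses are not given: they have to be found in the camera images.
- stand: Recipe stand, fixed: pale wooden board with a hinged wire back rest. Origin on the worktop straight below the hinge axis, mid width; x from the stand's front to its back (away from the robot, turned up to 0.3 rad), y left along the hinge, z up. Board x -45 to +125 mm, 180 mm wide, top at z = 14 mm. Hinge axis at x = 0, z = 22 mm; its barrels (13 mm diameter) and steel cheeks (x +-7 mm, top at 30 mm) lie at y = +-49 to 72 mm.
- ledge (a point): Middle of the ledge, where the tablet's bottom edge belongs: on the rubber strip on the board (z = 14 mm), at stand x = -18 mm. The ledge runs from the front lip (stand x -45 to -34 mm, top at 29 mm) back to the hinge.
- rest (a joint): Angle of the back rest to the worktop, rad: 0 = lying back flat on the board, 1.571 = upright, stop at 1.75; 65 degrees = 1.134. A friction hinge (0.6 N m): about 5 to 6 N across the top rail moves it, it stays where it is left and it carries the leaning tablet. It starts partly raised, at 0.35 to 0.75.
- rail (a point): Middle of the rest's top rail, on its axis, 125 mm from the hinge axis (stand x = 125 cos(angle), z = 22 + 125 sin(angle) mm). The rest is an open wire frame, 8 mm side wires at y = +-55 mm; the rail is parallel to the hinge and bears a black rubber sleeve 10 mm in diameter, 80 mm long, that can be pinched from above. A cross wire lies 35 mm from the hinge.
- tablet: Tablet computer, 10 thick (x) x 130 wide (y) x 200 mm high (z), 0.25 to 0.49 kg, aluminium back, black screen on its -x face. Origin at the middle of its bottom end face; x points from screen to back, z up along the tablet. It stands upright in the dock, screen to the front (towards the robot), and can be taken by its top edge.
- dock: White charging dock, fixed, 64 (x) x 152 (y) x 38 mm high. Origin at the centre of its underside, same axes as the tablet in it. Its open-topped slot is 13 mm wide (x) and 136 mm long (y), with its floor 6 mm above the worktop, so the tablet must be lifted 32 mm straight up to be free. Stand and dock may be on either side of each other.
- pepper_mill: Wooden pepper mill, 58 mm in diameter, 165 mm high, loose, at the back; origin at the centre of its underside. Leave it alone.
- mug: Cream mug, 88 x 127 x 102 mm high, loose, at the back; origin at its underside. Leave it alone.
- salt_shaker: Glass salt shaker, 44 mm in diameter, 90 mm high, loose, at the back left; origin at the centre of its underside. Leave it alone.
Things that resemble listed ones, but are neither listed nor needed, are in the scene too. Of the things like the tablet, leave any that is turquoise; of the rest the larger one is meant.

How it is judged:
On the way, in this order (a step that is already met when the one before it is completed fails the run):
1. the rest stands at 65 degrees (60 to 70) with nothing touching it for a second, the tablet still in its dock (value of joint rest between 1.047 and 1.222 rad and contact force between stand and anything else below 0.1 N and velocity of joint rest between -0.03 and 0.03 rad/s and distance between tablet and dock below 0.03 m), for 1 s.
2. the tablet is lifted out of the dock (z of tablet in the frame of dock above 0.038 m), for 0.1 s.
At the end, for the whole second after the job is handed in: The rest stands at 60 to 70 degrees; the tablet is released and at rest on the stand, bottom edge on the ledge between lip and hinge, within 25 mm of the stand's middle and square to it within 8 degrees, leaning back against the rest (14 to 40 degrees from vertical), screen to the front (value of joint rest between 1.047 and 1.222 rad and x of tablet in the frame of stand between -0.038 and 0 m and y of tablet in the frame of stand between -0.025 and 0.025 m and z of tablet in the frame of stand between 0.008 and 0.024 m and angle between tablet's own z axis and vertical between 0.25 and 0.7 rad and angle between tablet's own x axis and vertical above 1.8 rad and angle between the y axis of tablet and the y axis of stand, either way round below 0.14 rad and contact force between tablet and stand above 0.5 N and linear speed of tablet below 0.02 m/s and contact force between tablet and the fingers below 0.1 N); the robot touches nothing.
It fails at once if the mug, pepper mill or salt shaker is moved by more than 30 mm (distance of any of pepper_mill, mug, salt_shaker from where it was at the start of the episode above 0.03 m).
It fails at once if the tablet falls over (angle between tablet's own z axis and vertical above 1.2 rad).
It also fails if it takes over 72 s, if anything falls off the work surface, if the arm or the gripper's body presses on something with over 40 N, if the wrist force passes 120 N, or if a joint passes its speed limit or range.

## Robot

A 6-joint arm with a two-finger parallel gripper is mounted at the origin on a cart in front of the work surface, level with it; the furniture and walls round the work are solid. World frame = base frame: x ahead of the robot, y to its left, z up, the work surface at z = 0. Lengths are in m, angles in rad, forces in N, time in s.
With the tool pointing down it reaches from about 0.25 to 0.775 m from the base axis. Payload 4 kg.
Tool frame: the origin (TCP) lies at the very end of the fingers, on their centre line; the grasp point (between the pads) lies 19 mm behind it; z points along the fingers, y is the line along which they close (so a half turn about z gives the same grasp; the last joint's range is limited). The gripper opens to 85 mm and grips with 20 to 120 N. Pads are 22 mm wide; open, the fingers measure 114 mm over their backs; the gripper's body (76 mm by 85 mm) begins 54 mm behind the grasp point. The pads swing forward as they close: fully open they stand 13 mm farther back than shut.
Start: joints at [-1.407, 0.087, 1.371, -0, 1.684, -0.103], TCP at [0.145, -0.531, 0.231] pointing down, gripper open.
Joint ranges: [-3.1, 3.1], [-0.76, 2.03], [0.27, 2.55], [-1.08, 4.22], [0.17, 2.65], [-2.57, 2.57]. Speed limits (rad/s): [2.79, 2.79, 3.14, 3.14, 3.14, 3.14].

## Interface

Orientations are given as a unit quaternion [w, x, y, z].
In Python, from cell import manip gives the robot as it stands.
- The arm moves only by the shell command python3 -m crank 'ROWS'. ROWS is JSON, a list of rows, each a list of 3 entries, a list of its own where there are three numbers: the turn, a rotation vector about the tool's x, y, z in degrees, then the shift along the tool's x, y, z in m, then the finger opening in m, from 0 to 0.0854. In form: [[[wx, wy, wz], [x, y, z], jaw], ...]. A call has 1 to 5 rows; each row is the pose to reach, as a shift and turn from the pose commanded when the call began, along the tool's axes at that moment; what a row does not reach only later rows make up. A row lasts 1/8 s, in which the tool goes at most 62.5 mm and 10.7 degrees, less where a joint would pass 70% of its speed; a pose out of reach is approached as far as the arm can. A call with a gripper value outside its range is refused whole. The fingers move at their own pace and stop on an object; the grip force is fixed at half the most. Time passes only in rows, so rows that repeat a pose let the fingers close. It gives the time, the measured TCP pose, the force, the opening and the grip force at its end, in the units of the state.
- manip.read_state(): the state, without advancing time (a new reading comes with each control period).
- manip.grab_frame(name): name is "scene" or "top"; returns a dict with "image" (384x512x3 uint8, red, green, blue), "fx", "fy", "cx", "cy" (pixels), "D" ([k1, k2, p1, p2, k3] as OpenCV has them; the pictures are not rectified), "R" (3x3) and "t" (3): a world point X has camera coordinates R X + t. Camera axes: x right, y down, z forward; pixel columns grow to the right and rows downward; lengths in m; the calibration is good to about 2 mm. A picture is of the moment at which its call begins. There is no depth.
- manip.hand_in(): hands the job in; it is judged then, once.
The state is a dict: "clock": time; "q": joint angles; "qd": joint speeds; "tau": joint torques, N m; "ee_pos": TCP position; "orientation": TCP orientation; "contact_force": force on the tool from outside, world axes, zero at the start; "moment": the same for the moment, N m; "opening": finger opening in m; "finger_force": force on a finger pad.
Only numpy, scipy, OpenCV 4.12 (cv2) and the standard library are available. Lean on these libraries where they do the work, as an engineer would, in place of code of your own. Each camera call takes 0.05 s, during which the arm holds its last target. There are 200 camera calls.

## Working session

There is one attempt and no reset: what is moved stays moved. The work goes in short steps, Python scripts to look and compute and a shell command to move; the robot and the scene stay as the last step left them, time stands still between calls to the robot, and variables do not carry over. Pictures are saved under pics/ and viewed, at most 10 in all, crops included, and the job is handed in when it is done.

```bash
mkdir -p pics; ls
cat > h.py <<'E'
import numpy as np, cv2
from cell import manip
from scipy.spatial.transform import Rotation as Ro
def grab(n,save=None):
    f=manip.grab_frame(n)
    if save: cv2.imwrite(save,cv2.cvtColor(f["image"],cv2.COLOR_RGB2BGR))
    np.save(f'{n}.npy',f,allow_pickle=True)
    return f
def load(n): return np.load(f'{n}.npy',allow_pickle=True).item()
def K(f): return np.array([[f['fx'],0,f['cx']],[0,f['fy'],f['cy']],[0,0,1.]])
def ray(f,uv):
    p=cv2.undistortPoints(np.array([[uv]],float),K(f),np.array(f['D'],float))[0,0]
    R=np.array(f['R']);t=np.array(f['t'])
    return -R.T@t, R.T@np.array([p[0],p[1],1])
def onz(f,uv,z):
    c,d=ray(f,uv); return c+d*(z-c[2])/d[2]
def tri(f1,u1,f2,u2):
    c1,d1=ray(f1,u1);c2,d2=ray(f2,u2)
    s=np.linalg.lstsq(np.stack([d1,-d2],1),c2-c1,rcond=None)[0]
    a=c1+s[0]*d1;b=c2+s[1]*d2
    return (a+b)/2,np.linalg.norm(a-b)
def proj(f,X):
    R=np.array(f['R']);t=np.array(f['t'],float)
    return cv2.projectPoints(np.atleast_2d(np.array(X,float)),cv2.Rodrigues(R)[0],t,K(f),np.array(f['D'],float))[0][:,0]
E
python3 - <<'E'
from h import *
a=grab("scene");b=grab("top")
for n,f in (("scene",a),("top",b)):
    cv2.imwrite(f"pics/{n}0.png",cv2.resize(cv2.cvtColor(f["image"],cv2.COLOR_RGB2BGR),(800,600),interpolation=cv2.INTER_CUBIC))
    print(n,-np.array(f['R']).T@f['t'],np.array(f['R'])[2],f['fx'])
s=manip.read_state();print(s)
E
```

```text
pics
scene [0.20347784 0.98481153 0.58422665] [ 0.37607103 -0.80254347 -0.46313558] 486.9829982789153
top [0.55917827 0.03979486 1.06717945] [ 0.05940837  0.00742449 -0.99820615] 354.2383359730532
{'clock': 0.1, 'q': array([-1.40707913e+00,  8.79058769e-02,  1.37209214e+00,  4.01240659e-07,
        1.68355426e+00, -1.03106923e-01]), 'qd': array([-1.86368390e-04, -1.45597223e-03, -4.00672740e-03,  1.19034786e-03,
       -9.25247222e-04, -7.10388984e-05]), 'tau': array([ 1.29937627e-03, -3.53014255e+01, -3.14218748e+01, -2.50223602e-04,
        7.92244129e-03,  4.52635135e-06]), 'ee_pos': array([ 0.14494041, -0.53011754,  0.23024817]), 'orientation': array([-9.79368632e-04,  9.91113324e-01,  1.33016610e-01, -2.94895317e-05]), 'contact_force': array([ 0.60392643,  0.3369476 , -0.11227009]), 'moment': array([ 0.00652796, -0.00256195, -0.03414115]), 'finger_force': 0.0, 'opening': 0.08539101919579037}
```

View pics/scene0.png

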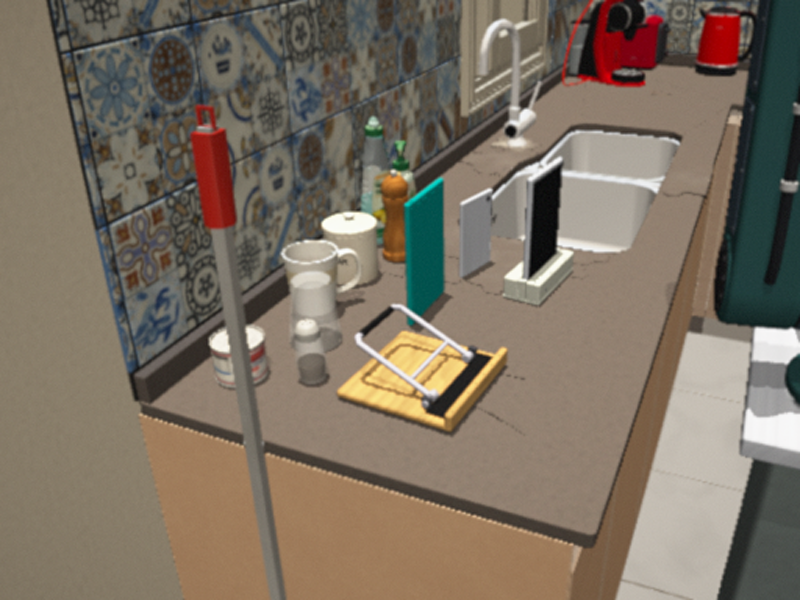

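View pics/top0.png

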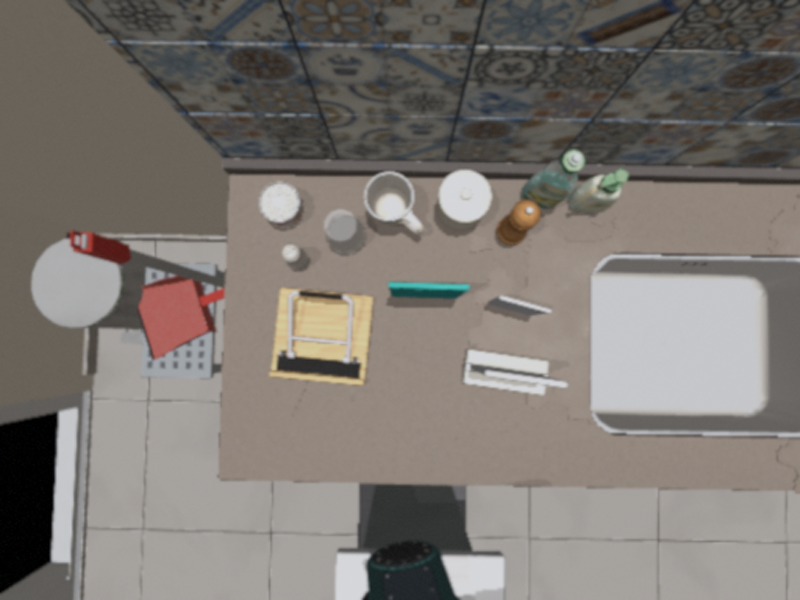

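The scene view (800x600 scale) shows the stand at about (425,380), with its rail at (380,320). The screen-front tablet is in the white dock at (540,230), with the turquoise lookalike at (425,250) and a small grey one at (478,232). In the top view the board spans (272–373, 290–383), the dock is around (507,372) and the tablet's top edge is around (525,378). Next I measure these with masks.

Run:
```python
from h import *
T=load('top');S=load('scene')
im=T['image'];hsv=cv2.cvtColor(im,cv2.COLOR_RGB2HSV)
s=512/800
def roi(x0,y0,x1,y1):
    m=np.zeros(im.shape[:2],np.uint8);m[int(y0*s):int(y1*s),int(x0*s):int(x1*s)]=255;return m
# board
m=cv2.inRange(hsv,(12,80,110),(32,255,255))&roi(260,275,390,395)
c=np.vstack([k for k in cv2.findContours(m,0,2)[0] if len(k)>5])
r=cv2.minAreaRect(c);bp=cv2.boxPoints(r);print('board',r)
P=np.array([onz(T,p,.014) for p in bp]);print(P.round(4),np.linalg.norm(np.diff(P,axis=0),axis=1).round(4))
# black things in stand
m=cv2.inRange(hsv,(0,0,0),(180,255,60))&roi(270,280,380,390)
n,l,st,ce=cv2.connectedComponentsWithStats(m)
for i in range(1,n):
    if st[i,4]>15:
        r=cv2.minAreaRect(np.argwhere(l==i)[:,::-1].astype(np.float32));print('black',st[i],ce[i].round(1),r)
# dock
m=cv2.inRange(hsv,(0,0,150),(180,60,255))&roi(455,340,585,400)
c=max(cv2.findContours(m,0,2)[0],key=cv2.contourArea);r=cv2.minAreaRect(c);print('white',r,cv2.approxPolyDP(c,2,True)[:,0].tolist())
# scene sleeve
h2=cv2.cvtColor(S['image'],cv2.COLOR_RGB2HSV)
m=cv2.inRange(h2,(0,0,0),(180,255,60));m[:190]=0;m[290:]=0;m[:,:215]=0;m[:,330:]=0
n,l,st,ce=cv2.connectedComponentsWithStats(m)
for i in range(1,n):
    if st[i,4]>15:
        r=cv2.minAreaRect(np.argwhere(l==i)[:,::-1].astype(np.float32));print('scblack',st[i],ce[i].round(1),r)
def crop(f,x0,y0,x1,y1,k): return cv2.resize(cv2.cvtColor(f['image'][y0:y1,x0:x1],cv2.COLOR_RGB2BGR),None,fx=k,fy=k,interpolation=cv2.INTER_CUBIC)
a=crop(T,165,175,245,250,5);b=crop(T,290,210,370,260,5);c=crop(S,315,95,375,200,5)
o=np.zeros((600,800,3),np.uint8)
o[:a.shape[0]-85 if 0 else 375,:400]=a;o[:250,400:800]=b
d=cv2.resize(crop(S,215,190,330,280,3),(345,270));o[300:570,420:765]=d
cv2.imwrite('pics/crop1.png',o)
```

```text
board ((205.48513793945312, 214.64849853515625), (60.19974136352539, 56.71711349487305), 5.710593223571777)
[[0.4824 0.292  0.014 ]
 [0.6505 0.2808 0.014 ]
 [0.636  0.1012 0.014 ]
 [0.4685 0.1141 0.014 ]] [0.1684 0.1802 0.168 ]
black [193 187  25   4  28] [205.3 188.6] ((204.9910125732422, 188.5944061279297), (24.176319122314453, 1.0903046131134033), 5.44033145904541)
black [178 228  51  13 378] [203.5 234.3] ((203.2821807861328, 234.17822265625), (50.34888458251953, 7.860793590545654), 5.710592269897461)
white ((331.9999694824219, 236.0), (81.99998474121094, 37.99999237060547), -0.0) [[291, 242], [291, 255], [295, 250], [292, 248], [298, 246], [324, 249], [323, 252], [337, 251], [338, 255], [373, 255], [373, 217], [300, 217], [309, 223], [299, 224], [296, 243], [298, 246], [295, 247]]
scblack [232 197  20  18  77] [241.  205.1] ((241.11764526367188, 204.97059631347656), (3.145491600036621, 24.079280853271484), 49.398704528808594)
scblack [274 224  39  42 407] [292.7 246.4] ((292.0682678222656, 244.7279815673828), (11.90233325958252, 51.195438385009766), 39.6441764831543)
```

View pics/crop1.png

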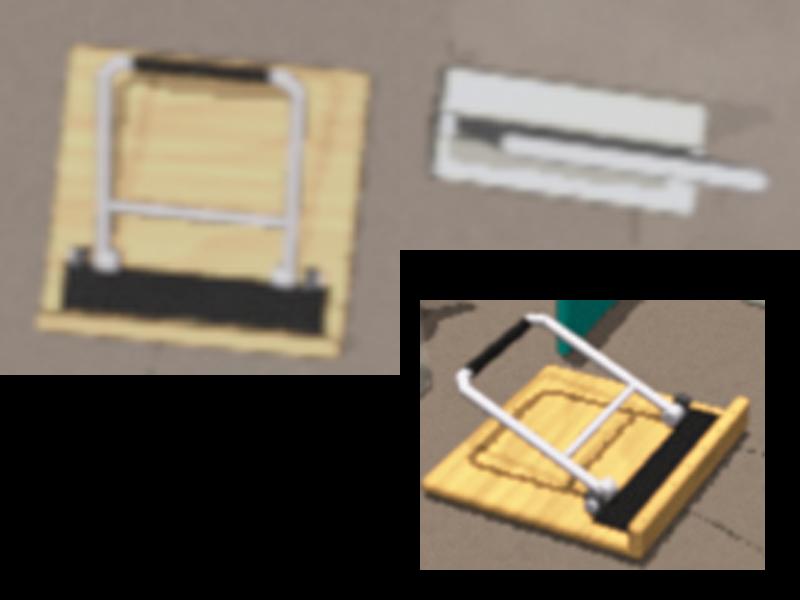

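The crops show the board and both hinges clearly. The sleeve runs from (133,66) to (272,74) in the left crop. The tablet's top edge runs from about (505,143) to (768,182) in the right crop, and the dock corners there are (450,67), (706,105), (692,214) and (437,178).

Run:
```python
from h import *
T=load('top');S=load('scene')
P,e=tri(T,(205.0,188.6),S,(241.1,205.0));print('rail',P.round(4),e)
C=np.array([.559,.197]);yaw=-.074;ex=np.array([np.cos(yaw),np.sin(yaw)]);ey=np.array([-ex[1],ex[0]])
O=C-.0394*ex;d=P[:2]-O;print('O',O,'rail in stand',d@ex,d@ey,P[2]-.022,'ang',np.arctan2(P[2]-.022,d@ex),'r',np.hypot(P[2]-.022,d@ex))
cp=lambda x,y:((x-400+.5)/5-.5+290,(y+.5)/5-.5+210)
D=np.array([onz(T,cp(*p),.038) for p in ((450,67),(706,105),(692,214),(437,178))]);print('dock',D.round(4),D.mean(0).round(4),np.linalg.norm(np.diff(D,axis=0),axis=1))
t=np.array([onz(T,cp(*p),.206) for p in ((505,143),(768,182))]);print('tab',t.round(4),t.mean(0).round(4),np.linalg.norm(t[1]-t[0]))
# tablet top edge by mask in tight band, subpixel line: bright ridge
h2=S['image']
# scene: tablet black face corners
hs=cv2.cvtColor(h2,cv2.COLOR_RGB2HSV);m=cv2.inRange(hs,(0,0,0),(180,255,50));m[:95]=0;m[190:]=0;m[:,:325]=0;m[:,370:]=0
c=max(cv2.findContours(m,0,2)[0],key=cv2.contourArea);print('screen',cv2.approxPolyDP(c,3,True)[:,0].tolist())
print('proj tab top', proj(S,t).round(1).tolist())
for z in (.206,.04): print(z,proj(S,np.c_[t[:,:2],[z,z]]).round(1).tolist())
```

```text
rail [0.6308 0.1903 0.0779] 0.0022893525960580485
O [0.51970783 0.19991294] rail in stand 0.1115049770574284 -0.0013785535184020123 0.05592375918579375 ang 0.46487564679485005 r 0.1247430428923725
dock [[ 0.5402 -0.0801  0.038 ]
 [ 0.5212 -0.2283  0.038 ]
 [ 0.4585 -0.2205  0.038 ]
 [ 0.4762 -0.0734  0.038 ]] [ 0.4991 -0.1506  0.038 ] [0.14946898 0.06320411 0.14822805]
tab [[ 0.5072 -0.0875  0.206 ]
 [ 0.491  -0.2146  0.206 ]] [ 0.4991 -0.1511  0.206 ] 0.12815414342568132
screen [[358, 106], [342, 117], [339, 176], [355, 161]]
proj tab top [[337.8, 114.2], [358.1, 100.0]]
0.206 [[337.8, 114.2], [358.1, 100.0]]
0.04 [[334.7, 177.0], [354.2, 158.9]]
```

```bash
cat >> h.py <<'E'
def pose(phi_deg,tilt_deg=0):
    """tool down, closing line y at world angle phi; tilt about tool x: fingers point back along -y dir when >0"""
    p=np.radians(phi_deg);y=np.array([np.cos(p),np.sin(p),0]);z=np.array([0,0,-1.]);x=np.cross(y,z)
    R=np.stack([x,y,z],1)
    return R@Ro.from_euler('x',tilt_deg,degrees=True).as_matrix()
def cur():
    s=manip.read_state();w,x,y,z=s['orientation'];return np.array(s['ee_pos']),Ro.from_quat([x,y,z,w]).as_matrix()
def plan(wps):
    p,R=cur()
    for q,Q in wps:
        q=np.array(q,float)
        print([Ro.from_matrix(R.T@Q).as_rotvec(degrees=True).round(2).tolist(),(R.T@(q-p)).round(4).tolist()],'dist',np.linalg.norm(q-p).round(3));p,R=q,Q
E
python3 - <<'E'
from h import *
p,R=cur();print(p,R.round(3))
print(pose(-4.2,25).round(3))
plan([([.27,-.35,.30],pose(-45)),([.42,-.13,.30],pose(-20)),([.56,.08,.30],pose(-4.2)),([.6308,.1903,.16],pose(-4.2)),([.6308,.1903,.059],pose(-4.2))])
E
```

```text
[ 0.14494041 -0.53011754  0.23024817] [[ 0.965  0.264 -0.   ]
 [ 0.264 -0.965  0.002]
 [ 0.    -0.002 -1.   ]]
[[ 0.073  0.904 -0.421]
 [ 0.997 -0.066  0.031]
 [ 0.    -0.423 -0.906]]
[[-0.11, -0.04, -29.71], [0.1681, -0.1409, -0.0694]] dist 0.23
[[0.0, 0.0, -25.0], [0.2616, -0.0495, 0.0]] dist 0.266
[[0.0, 0.0, -15.8], [0.2452, 0.0597, 0.0]] dist 0.252
[[0.0, 0.0, 0.0], [0.1152, 0.0625, 0.14]] dist 0.192
[[0.0, 0.0, 0.0], [0.0, 0.0, 0.101]] dist 0.101
```

```bash
python3 -m crank '[[[0,0,-29.7],[0.168,-0.141,-0.069],0.05],[[0,0,-29.7],[0.168,-0.141,-0.069],0.05],[[0,0,-29.7],[0.168,-0.141,-0.069],0.05],[[0,0,-29.7],[0.168,-0.141,-0.069],0.05],[[0,0,-29.7],[0.168,-0.141,-0.069],0.05]]'
python3 -m crank '[[[0,0,-25],[0.262,-0.05,0],0.05],[[0,0,-25],[0.262,-0.05,0],0.05],[[0,0,-25],[0.262,-0.05,0],0.05],[[0,0,-25],[0.262,-0.05,0],0.05],[[0,0,-25],[0.262,-0.05,0],0.05]]'
python3 -m crank '[[[0,0,-15.8],[0.245,0.06,0],0.05],[[0,0,-15.8],[0.245,0.06,0],0.05],[[0,0,-15.8],[0.245,0.06,0],0.05],[[0,0,-15.8],[0.245,0.06,0],0.05],[[0,0,-15.8],[0.245,0.06,0],0.05]]'
python3 -c "
from h import *
print(cur()[0]);plan([([.6308,.1903,.16],pose(-4.2)),([.6308,.1903,.059],pose(-4.2))])"
```

```text
clock: 0.72
ee_pos: [0.2713, -0.3487, 0.3018]
orientation: [0.002, 0.923, 0.385, 0.0]
contact_force: [0.2, 0.3, -1.2]
opening: 0.0499
finger_force: 0.0
clock: 1.35
ee_pos: [0.4209, -0.1277, 0.299]
orientation: [-0.001, 0.818, 0.575, -0.0]
contact_force: [-0.9, -0.3, 0.7]
opening: 0.0497
finger_force: 0.0
clock: 1.98
ee_pos: [0.5614, 0.0822, 0.2968]
orientation: [-0.002, 0.731, 0.682, -0.002]
contact_force: [0.7, -0.7, 0.0]
opening: 0.05
finger_force: 0.0
[0.56143482 0.08219184 0.29677646]
[[-0.29, 0.02, 0.22], [0.1127, 0.0624, 0.1364]] dist 0.188
[[0.0, 0.0, 0.0], [0.0, 0.0, 0.101]] dist 0.101
```

```bash
python3 -m crank '[[[0,0,0],[0.113,0.062,0.01],0.05],[[0,0,0],[0.113,0.062,0.05],0.05],[[0,0,0],[0.113,0.062,0.1],0.05],[[0,0,0],[0.113,0.062,0.137],0.05],[[0,0,0],[0.113,0.062,0.137],0.05]]'
python3 -c "
from h import *
print(cur()[0]);plan([([.6308,.1903,.059],pose(-4.2))])
f=grab('scene','pics/s1.png')
i=cv2.cvtColor(f['image'][150:300,180:380],cv2.COLOR_RGB2BGR);cv2.imwrite('pics/s1c.png',cv2.resize(i,(800,600),interpolation=cv2.INTER_CUBIC))"
```

```text
clock: 2.6
ee_pos: [0.6277, 0.1857, 0.1574]
orientation: [-0.003, 0.733, 0.68, -0.005]
contact_force: [1.2, 0.4, 0.4]
opening: 0.0502
finger_force: 0.0
[0.62772737 0.18571622 0.1574008 ]
[[-0.62, 0.23, -0.11], [0.0052, 0.0038, 0.0983]] dist 0.099
```

View pics/s1c.png

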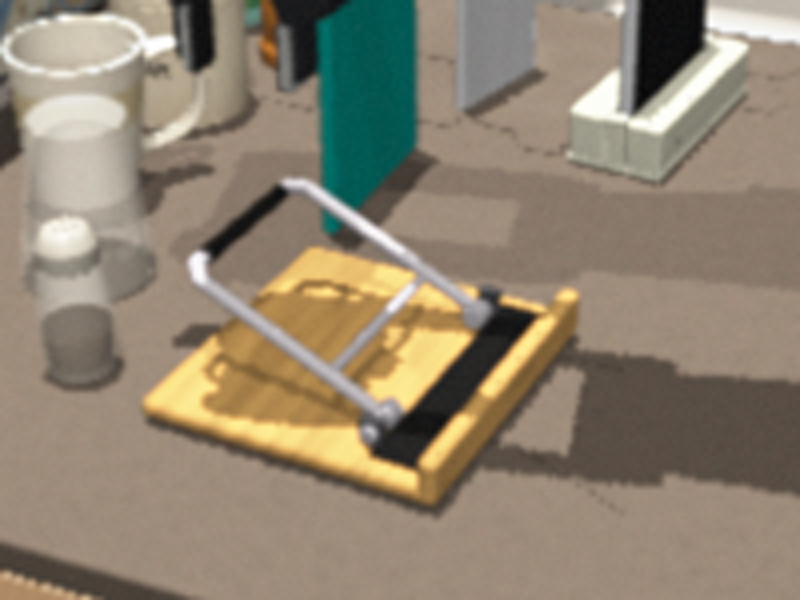

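The two fingertips, at (195,35) and (290,60) in the crop, straddle the sleeve at (245,220), so I descend and pinch.

```bash
python3 -m crank '[[[0,0,0],[0.005,0.004,0.03],0.05],[[0,0,0],[0.005,0.004,0.06],0.05],[[0,0,0],[0.005,0.004,0.098],0.05],[[0,0,0],[0.005,0.004,0.098],0.05],[[0,0,0],[0.005,0.004,0.098],0.05]]'
python3 -m crank '[[[0,0,0],[0,0,0],0.003],[[0,0,0],[0,0,0],0.003],[[0,0,0],[0,0,0],0.003],[[0,0,0],[0,0,0],0.003],[[0,0,0],[0,0,0],0.003]]'
python3 -c "
from h import *
p,R=cur();print(p)
ex=np.array([np.cos(-.074),np.sin(-.074),0]);O=np.array([.5197,.1999,.022])
# arc relative to the actual grip point
a0=.465
for a in (.6,.75,.9,1.05,1.134,1.17):
    d=.125*((np.cos(a)-np.cos(a0))*ex+(np.sin(a)-np.sin(a0))*np.array([0,0,1]));print(a,(pose(-4.2).T@d).round(4))
"
```

```text
clock: 3.28
ee_pos: [0.6366, 0.1925, 0.069]
orientation: [0.002, 0.733, 0.68, 0.002]
contact_force: [0.4, 0.0, 0.2]
opening: 0.0501
finger_force: 0.0
clock: 3.9
ee_pos: [0.6332, 0.1932, 0.0657]
orientation: [-0.001, 0.732, 0.681, -0.001]
contact_force: [-5.0, 0.9, 3.4]
opening: 0.0072
finger_force: 58.6
[0.63321286 0.19316603 0.06574891]
0.6 [ 0.     -0.0086 -0.0145]
0.75 [ 0.     -0.0203 -0.0292]
0.9 [ 0.     -0.034  -0.0419]
1.05 [ 0.     -0.0495 -0.0524]
1.134 [ 0.     -0.0588 -0.0572]
1.17 [ 0.    -0.063 -0.059]
```

```bash
python3 -m crank '[[[0,0,0],[0,-0.004,-0.007],0.003],[[0,0,0],[0,-0.0086,-0.0145],0.003],[[0,0,0],[0,-0.014,-0.022],0.003],[[0,0,0],[0,-0.0203,-0.0292],0.003],[[0,0,0],[0,-0.0203,-0.0292],0.003]]'
python3 -m crank '[[[0,0,0],[0,-0.007,-0.0065],0.003],[[0,0,0],[0,-0.0137,-0.0127],0.003],[[0,0,0],[0,-0.0215,-0.018],0.003],[[0,0,0],[0,-0.0292,-0.0232],0.003],[[0,0,0],[0,-0.0385,-0.028],0.003]]'
python3 -m crank '[[[0,0,0],[0,0,0],0.003],[[0,0,0],[0,0,0],0.003],[[0,0,0],[0,0,0],0.003]]'
python3 -c "
from h import *
f=grab('scene');grab('top');i=cv2.cvtColor(f['image'][150:300,180:380],cv2.COLOR_RGB2BGR);cv2.imwrite('pics/s2c.png',cv2.resize(i,(800,600),interpolation=cv2.INTER_CUBIC))
p=cur()[0];print(p)"
```

```text
clock: 4.53
ee_pos: [0.6144, 0.1946, 0.0967]
orientation: [0.0, 0.733, 0.681, 0.001]
contact_force: [-0.4, 0.7, 1.5]
opening: 0.0076
finger_force: 59.7
clock: 5.15
ee_pos: [0.5802, 0.1972, 0.1263]
orientation: [0.004, 0.733, 0.68, 0.005]
contact_force: [9.2, 1.0, 0.9]
opening: 0.0069
finger_force: 58.6
clock: 5.52
ee_pos: [0.579, 0.1973, 0.1268]
orientation: [0.003, 0.733, 0.681, 0.004]
contact_force: [5.8, 0.7, 5.9]
opening: 0.0071
finger_force: 60.1
[0.57904878 0.19731421 0.12689755]
```

View pics/s2c.png

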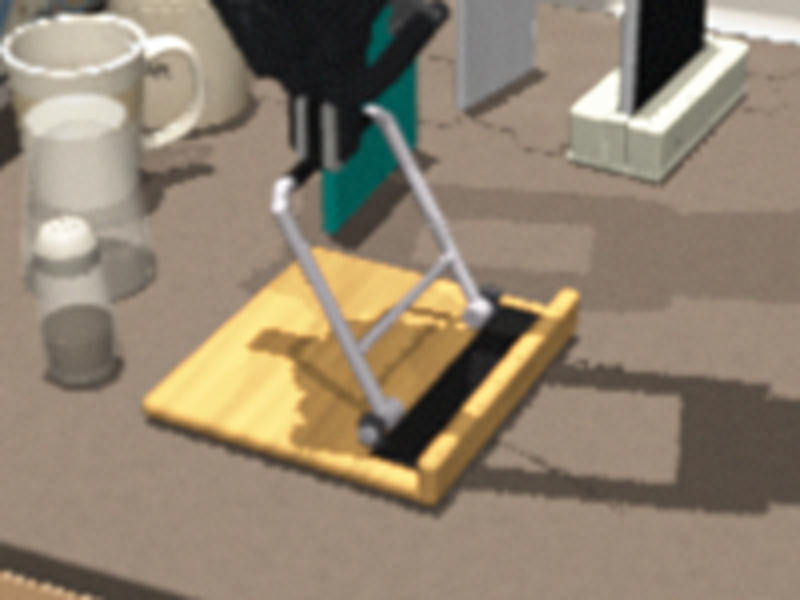

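The rest is now steep, with the rail still in the pads at (320,165). I release, lift clear and measure it.

```bash
python3 -m crank '[[[0,0,0],[0,0,0],0.05],[[0,0,0],[0,0,0],0.05],[[0,0,0],[0,0,0],0.05],[[0,0,0],[0,0,-0.03],0.05],[[0,0,0],[0,0,-0.08],0.05]]'
python3 -m crank '[[[0,0,0],[-0.1,-0.06,-0.08],0.05],[[0,0,0],[-0.18,-0.06,-0.08],0.05],[[0,0,0],[-0.18,-0.06,-0.08],0.05],[[0,0,0],[-0.18,-0.06,-0.08],0.05],[[0,0,0],[-0.18,-0.06,-0.08],0.05]]'
python3 - <<'E'
from h import *
S=grab('scene');T=grab('top')
out=[]
i=cv2.cvtColor(S['image'][140:290,200:350],cv2.COLOR_RGB2BGR);j=cv2.cvtColor(T['image'][170:260,160:260],cv2.COLOR_RGB2BGR)
o=np.zeros((400,800,3),np.uint8);o[:,:400]=cv2.resize(i,(400,400),interpolation=2);o[:360,400:]=cv2.resize(j,(400,360),interpolation=2);cv2.imwrite('pics/s3.png',o)
for n,f,(x0,y0,x1,y1) in (('S',S,(200,140,350,290)),('T',T,(160,170,260,260))):
    m=cv2.inRange(cv2.cvtColor(f['image'],cv2.COLOR_RGB2HSV),(0,0,0),(180,255,60));k=np.zeros_like(m);k[y0:y1,x0:x1]=255;m&=k
    c,l,st,ce=cv2.connectedComponentsWithStats(m)
    for q in range(1,c):
        if st[q,4]>15: print(n,st[q],ce[q].round(1),[np.round(v,1) for v in cv2.minAreaRect(np.argwhere(l==q)[:,::-1].astype(np.float32))])
print(cur()[0])
E
```

```text
clock: 6.25
ee_pos: [0.5739, 0.1967, 0.1997]
orientation: [-0.002, 0.733, 0.681, -0.004]
contact_force: [0.7, -0.5, -0.3]
opening: 0.0498
finger_force: 0.0
clock: 6.88
ee_pos: [0.5025, 0.0208, 0.2831]
orientation: [0.0, 0.734, 0.68, 0.0]
contact_force: [-1.0, 0.2, 0.6]
opening: 0.0497
finger_force: 0.0
S [339 140  11  38 341] [344.  156.6] [array([344. , 158.5]), array([37., 10.]), np.float64(90.0)]
S [254 178  19  18 101] [263.3 186. ] [array([262.9, 186.4]), array([ 4.6, 23.4]), np.float64(48.8)]
S [274 227  39  39 398] [292.7 246.5] [array([292.3, 244.9]), array([11.3, 51.2]), np.float64(39.6)]
T [187 206  26   3  26] [199.5 207. ] [array([199.5, 207. ]), array([25.1,  0.9]), np.float64(5.2)]
T [178 228  48  13 342] [201.6 234.1] [array([201.6, 234. ]), array([46.8,  7.8]), np.float64(5.9)]
[0.50264884 0.02250682 0.28178451]
```

View pics/s3.png

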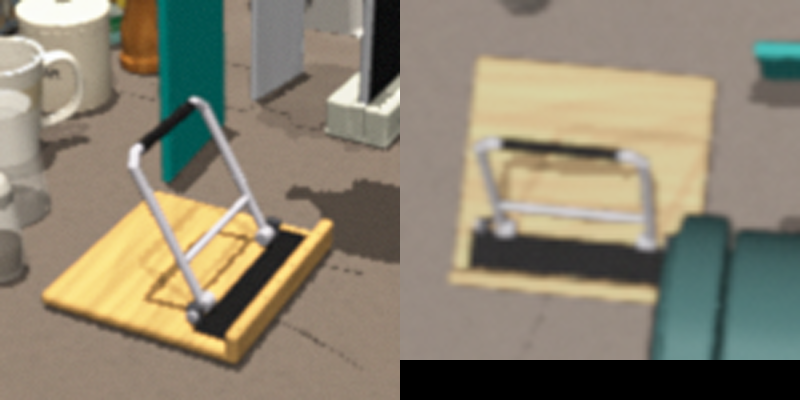

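The rest stands free. The sleeve is centred at (263.1,186.2) in the scene view and (199.6,207.2) in the top view.

Run:
```python
from h import *
S=load('scene');T=load('top')
ex=np.array([np.cos(-.074),np.sin(-.074)]);ey=np.array([-ex[1],ex[0]]);O=np.array([.5197,.1999])
P,e=tri(T,(199.6,207.2),S,(263.1,186.2));d=P[:2]-O
print('rail',P.round(4),e,d@ex,d@ey,'ang',np.degrees(np.arctan2(P[2]-.022,d@ex)),'r',np.hypot(P[2]-.022,d@ex))
for a in (58,60,65,68,70,72):
    X=np.r_[O+ .125*np.cos(np.radians(a))*ex,.022+.125*np.sin(np.radians(a))];print(a,proj(S,X).round(1),proj(T,X).round(1))
X=np.r_[O+ .125*np.cos(.465)*ex,.022+.125*np.sin(.465)];print('initial',proj(S,X).round(1),proj(T,X).round(1))
plan([([.49,-.15,.32],pose(-7.2))])
```

```text
rail [0.5768 0.1943 0.1351] 0.003218017770276339 0.05735034678014156 -0.0014031804622735762 ang 63.10881159211667 r 0.1267978267097195
58 [[258.2 188.6]] [[200.1 204.4]]
60 [[259.8 188. ]] [[199.8 205.8]]
65 [[263.9 186.8]] [[199.1 209.4]]
68 [[266.5 186.2]] [[198.7 211.7]]
70 [[268.3 186. ]] [[198.4 213.2]]
72 [[270.1 185.8]] [[198.2 214.8]]
initial [[240.1 205.2]] [[204.7 188.9]]
[[-0.08, -0.03, 2.99], [-0.1729, 0.0, -0.0383]] dist 0.177
```

It reads about 63° (the bar length comes out right at 126 mm). That is inside the band but low, so I regrip and add about 2.5° for margin.

Run:
```python
from h import *
plan([([.578,.195,.22],pose(-4.2)),([.578,.195,.123],pose(-4.2))])
```

```text
[[-0.08, -0.03, -0.01], [0.1775, 0.0626, 0.0618]] dist 0.198
[[0.0, 0.0, 0.0], [0.0, 0.0, 0.097]] dist 0.097
```

```bash
python3 -m crank '[[[0,0,0],[0.177,0.063,0.062],0.05],[[0,0,0],[0.177,0.063,0.062],0.05],[[0,0,0],[0.177,0.063,0.062],0.05],[[0,0,0],[0.177,0.063,0.062],0.05],[[0,0,0],[0.177,0.063,0.062],0.05]]'
python3 -m crank '[[[0,0,0],[0,0,0.04],0.05],[[0,0,0],[0,0,0.07],0.05],[[0,0,0],[0,0,0.097],0.05],[[0,0,0],[0,0,0.097],0.05],[[0,0,0],[0,0,0.097],0.05]]'
python3 -m crank '[[[0,0,0],[0,0,0],0.003],[[0,0,0],[0,0,0],0.003],[[0,0,0],[0,0,0],0.003],[[0,0,0],[0,0,0],0.003],[[0,0,0],[0,0,0],0.003]]'
python3 -m crank '[[[0,0,0],[0,-0.003,-0.001],0.003],[[0,0,0],[0,-0.0065,-0.0025],0.003],[[0,0,0],[0,-0.0065,-0.0025],0.003],[[0,0,0],[0,-0.0065,-0.0025],0.003]]'
python3 -m crank '[[[0,0,0],[0,0,0],0.05],[[0,0,0],[0,0,0],0.05],[[0,0,0],[0,0,0],0.05],[[0,0,0],[0,0,-0.03],0.05],[[0,0,0],[0,0,-0.08],0.05]]'
python3 -m crank '[[[0,0,0],[-0.1,-0.06,-0.08],0.05],[[0,0,0],[-0.2,-0.06,-0.08],0.05],[[0,0,0],[-0.2,-0.06,-0.08],0.05],[[0,0,0],[-0.2,-0.06,-0.08],0.05],[[0,0,0],[-0.2,-0.06,-0.08],0.05]]'
python3 - <<'E'
from h import *
S=grab('scene');T=grab('top')
r=[]
for n,f,(x0,y0,x1,y1) in (('S',S,(240,160,300,222)),('T',T,(160,170,260,225))):
    m=cv2.inRange(cv2.cvtColor(f['image'],cv2.COLOR_RGB2HSV),(0,0,0),(180,255,75));k=np.zeros_like(m);k[y0:y1,x0:x1]=255;m&=k
    c,l,st,ce=cv2.connectedComponentsWithStats(m)
    for q in range(1,c):
        if st[q,4]>15: print(n,st[q],ce[q].round(2));r.append(ce[q])
if len(r)==2:
    ex=np.array([np.cos(-.074),np.sin(-.074)]);O=np.array([.5197,.1999]);P,e=tri(T,r[1],S,r[0]);d=P[:2]-O
    print(P,np.degrees(np.arctan2(P[2]-.022,d@ex)),np.hypot(P[2]-.022,d@ex))
print(cur()[0]);plan([([.45,-.05,.33],pose(-7.2)),([.499,-.151,.30],pose(-7.2)),([.499,-.151,.174],pose(-7.2))])
E
```

```text
clock: 7.6
ee_pos: [0.5781, 0.1952, 0.2188]
orientation: [-0.001, 0.732, 0.682, -0.002]
contact_force: [-0.8, -0.3, -0.3]
opening: 0.0497
finger_force: 0.0
clock: 8.22
ee_pos: [0.5795, 0.1933, 0.1257]
orientation: [0.001, 0.733, 0.68, 0.001]
contact_force: [0.2, -0.1, 1.1]
opening: 0.0501
finger_force: 0.0
clock: 8.85
ee_pos: [0.5791, 0.1941, 0.1249]
orientation: [0.001, 0.733, 0.681, 0.001]
contact_force: [-0.7, -0.2, 5.9]
opening: 0.0074
finger_force: 58.8
clock: 9.35
ee_pos: [0.575, 0.1944, 0.1271]
orientation: [0.002, 0.733, 0.68, 0.003]
contact_force: [5.9, -0.2, 1.3]
opening: 0.0072
finger_force: 59.1
clock: 9.98
ee_pos: [0.5705, 0.1941, 0.2036]
orientation: [-0.002, 0.733, 0.681, -0.003]
contact_force: [1.3, 0.3, 0.3]
opening: 0.05
finger_force: 0.0
clock: 10.6
ee_pos: [0.4974, -0.0028, 0.2875]
orientation: [0.001, 0.734, 0.679, 0.001]
contact_force: [0.6, 0.3, -0.3]
opening: 0.0499
finger_force: 0.0
S [254 177  22  19 130] [264.93 185.5 ]
S [263 191  18  18  33] [271.42 199.67]
T [251 186   9   4  34] [255.21 187.41]
T [186 207  27   4  43] [199.37 208.3 ]
[ 4.97545269e-01 -4.86479699e-04  2.85824730e-01]
[[-0.01, -0.04, 2.95], [-0.0529, -0.0438, -0.0442]] dist 0.082
[[0.0, 0.0, 0.0], [-0.0941, 0.0613, 0.03]] dist 0.116
[[0.0, 0.0, 0.0], [0.0, 0.0, 0.126]] dist 0.126
```

The rest is now near 65° (scene 264.9, top row 208.3). I move on to the tablet.

```bash
python3 -m crank '[[[0,0,3],[-0.053,-0.044,-0.044],0.05],[[0,0,3],[-0.053,-0.044,-0.044],0.05],[[0,0,3],[-0.053,-0.044,-0.044],0.05],[[0,0,3],[-0.053,-0.044,-0.044],0.05]]'
python3 -m crank '[[[0,0,0],[-0.05,0.03,0],0.05],[[0,0,0],[-0.094,0.061,0.02],0.05],[[0,0,0],[-0.094,0.061,0.04],0.05],[[0,0,0],[-0.094,0.061,0.05],0.05],[[0,0,0],[-0.094,0.061,0.05],0.05]]'
python3 - <<'E'
from h import *
p,R=cur();print(p)
plan([([.499,-.151,.174],pose(-7.2))])
S=grab('scene');i=cv2.cvtColor(S['image'][60:210,280:420],cv2.COLOR_RGB2BGR);cv2.imwrite('pics/s4.png',cv2.resize(i,(560,600),interpolation=2))
E
```

```text
clock: 11.2
ee_pos: [0.4502, -0.0492, 0.3285]
orientation: [-0.001, 0.75, 0.662, -0.0]
contact_force: [0.5, 0.6, -0.2]
opening: 0.05
finger_force: 0.0
clock: 11.82
ee_pos: [0.4985, -0.1501, 0.2785]
orientation: [-0.001, 0.75, 0.662, -0.001]
contact_force: [-0.0, -0.3, -1.1]
opening: 0.0503
finger_force: 0.0
[ 0.49846486 -0.15007613  0.27853198]
[[-0.16, -0.06, 0.08], [-0.001, 0.0009, 0.1045]] dist 0.105
```

View pics/s4.png

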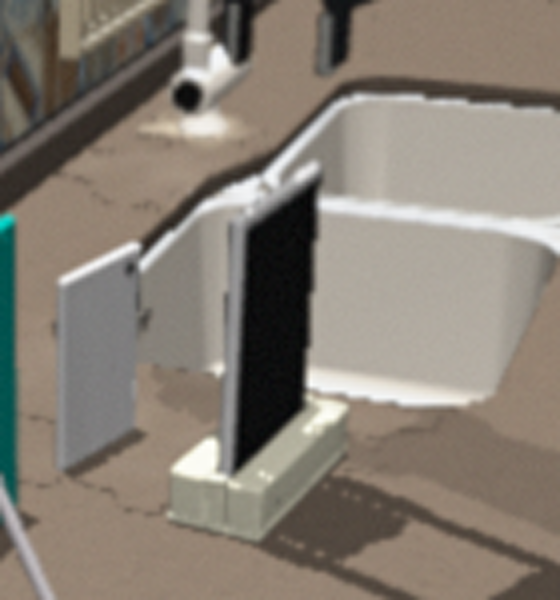

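The fingers, at (240,40) and (328,60), are above the tablet's top edge at (278,195). I descend and grip.

```bash
python3 -m crank '[[[0,0,0],[0,0,0.04],0.05],[[0,0,0],[0,0,0.07],0.05],[[0,0,0],[0,0,0.09],0.05],[[0,0,0],[-0.001,0.001,0.104],0.05],[[0,0,0],[-0.001,0.001,0.104],0.05]]'
python3 -m crank '[[[0,0,0],[0,0,0],0.003],[[0,0,0],[0,0,0],0.003],[[0,0,0],[0,0,0],0.003],[[0,0,0],[0,0,0],0.003],[[0,0,0],[0,0,0],0.003]]'
python3 -m crank '[[[0,0,0],[0,0,-0.01],0.003],[[0,0,0],[0,0,-0.025],0.003],[[0,0,0],[0,0,-0.04],0.003],[[0,0,0],[0,0,-0.06],0.003],[[0,0,0],[0,0,-0.08],0.003]]'
```

```text
clock: 12.5
ee_pos: [0.4994, -0.1519, 0.1758]
orientation: [-0.0, 0.75, 0.661, -0.0]
contact_force: [-0.3, -0.3, -0.5]
opening: 0.0498
finger_force: 0.0
clock: 13.12
ee_pos: [0.4999, -0.1526, 0.1774]
orientation: [0.001, 0.75, 0.661, 0.0]
contact_force: [-0.8, 0.2, 5.2]
opening: 0.0088
finger_force: 60.0
clock: 13.75
ee_pos: [0.4996, -0.1523, 0.2574]
orientation: [0.0, 0.75, 0.661, 0.0]
contact_force: [0.9, 0.1, -2.9]
opening: 0.0093
finger_force: 58.8
```

```bash
cat >> h.py <<'E'
EX=np.array([np.cos(-.074),np.sin(-.074),0]);EY=np.array([-EX[1],EX[0],0]);O3=np.array([.5197,.1999,0])
def tcp_for(x,z,tilt,along=.1714,lat=.0016):
    Q=pose(-4.24,tilt); o=O3+x*EX+np.array([0,0,z]); return o-along*Q[:,2]-lat*EY,Q
E
python3 - <<'E'
from h import *
C=tcp_for(-.022,.0163+.06,27.3);print(C[0])
plan([([.46,-.02,.34],pose(-5.7)),([.47,.19,.34],pose(-4.24,10)),C])
E
```

```text
[0.5760393  0.19411872 0.22860899]
[[0.04, 0.01, -1.51], [0.1263, -0.0558, -0.0826]] dist 0.161
[[10.0, -0.13, -1.46], [0.21, -0.0109, 0.0]] dist 0.21
[[17.3, 0.0, 0.0], [0.0119, 0.1232, 0.0914]] dist 0.154
```

```bash
python3 -m crank '[[[0,0,-0.5],[0.02,-0.01,-0.03],0.003],[[0,0,-1],[0.05,-0.025,-0.06],0.003],[[0,0,-1.5],[0.09,-0.04,-0.083],0.003],[[0,0,-1.5],[0.126,-0.056,-0.083],0.003],[[0,0,-1.5],[0.126,-0.056,-0.083],0.003]]'
python3 -m crank '[[[2,0,-0.4],[0.03,-0.002,0],0.003],[[4,0,-0.8],[0.08,-0.005,0],0.003],[[6,0,-1.2],[0.13,-0.008,0],0.003],[[8,0,-1.5],[0.18,-0.01,0],0.003],[[10,0,-1.5],[0.21,-0.011,0],0.003]]'
python3 -m crank '[[[3,0,0],[0.002,0.02,0.015],0.003],[[7,0,0],[0.005,0.05,0.037],0.003],[[11,0,0],[0.008,0.08,0.06],0.003],[[15,0,0],[0.01,0.106,0.079],0.003],[[17.3,0,0],[0.012,0.123,0.091],0.003]]'
python3 -m crank '[[[0,0,0],[0,0,0],0.003],[[0,0,0],[0,0,0],0.003]]'
python3 - <<'E'
from h import *
p,R=cur();print(p,R[:,2],manip.read_state()['q'].round(2))
plan([tcp_for(-.022,.0163+.06,27.3),tcp_for(-.022,.0163+.01,27.3)])
S=grab('scene');T=grab('top')
i=cv2.cvtColor(S['image'][90:290,200:400],cv2.COLOR_RGB2BGR);j=cv2.cvtColor(T['image'][170:270,160:260],cv2.COLOR_RGB2BGR)
o=np.zeros((400,800,3),np.uint8);o[:,:400]=cv2.resize(i,(400,400),interpolation=2);o[:,400:]=cv2.resize(j,(400,400),interpolation=2);cv2.imwrite('pics/s5.png',o)
E
```

```text
clock: 14.38
ee_pos: [0.4593, -0.0182, 0.341]
orientation: [0.001, 0.74, 0.672, 0.001]
contact_force: [0.4, 0.5, -3.0]
opening: 0.0087
finger_force: 58.9
clock: 15.0
ee_pos: [0.4703, 0.1913, 0.3389]
orientation: [-0.065, 0.729, 0.678, -0.059]
contact_force: [0.6, -0.4, -1.0]
opening: 0.0091
finger_force: 58.9
clock: 15.62
ee_pos: [0.5775, 0.193, 0.2247]
orientation: [-0.175, 0.712, 0.66, -0.161]
contact_force: [-0.0, 1.0, -1.9]
opening: 0.0091
finger_force: 59.0
clock: 15.88
ee_pos: [0.5759, 0.1939, 0.2289]
orientation: [-0.173, 0.712, 0.662, -0.159]
contact_force: [-1.1, -0.7, -1.7]
opening: 0.0094
finger_force: 59.1
[0.57591674 0.19387566 0.22889963] [-0.45581627  0.03597692 -0.88934649] [0.17 0.55 0.86 0.14 2.19 0.3 ]
[[0.09, -0.12, 0.06], [0.0003, 0.0002, 0.0002]] dist 0.0
[[0.0, 0.0, 0.0], [0.0, 0.0229, 0.0444]] dist 0.05
```

View pics/s5.png

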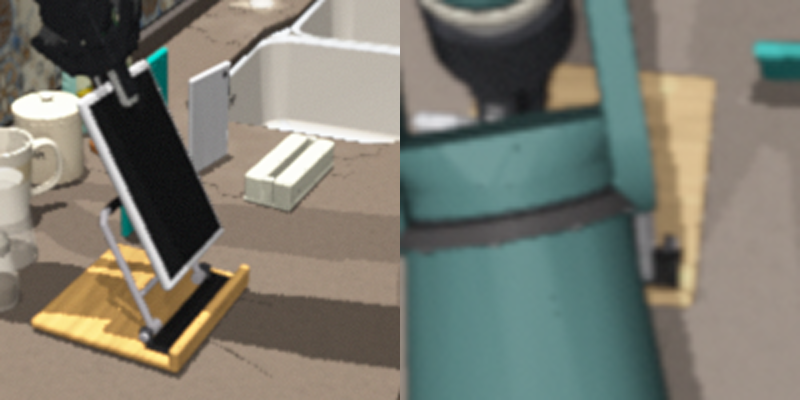

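The tablet hangs above the ledge, tilted back, with its bottom front corners at crop (170,286) and (221,229). I check those against the prediction.

Run:
```python
from h import *
S=load('scene');p,R=cur();x=R[:,1];z=-R[:,2];y=np.cross(z,x)
o=p-.1714*z+.0016*EY
print('origin in stand',(o-O3)@EX,(o-O3)@EY,o[2],'tilt',np.degrees(np.arccos(z[2])))
print(proj(S,[o-.005*x+.065*y,o-.005*x-.065*y,o-.005*x+.065*y+.2*z,o-.005*x-.065*y+.2*z]).round(1), 'seen',(285,233),(310.5,204.5),(200+84/2,90+102/2),(200+152/2,90+66/2))
```

```text
origin in stand -0.02181939912265538 0.0005546395990213128 0.0777698003930117 tilt 27.07035290512227
[[284.7 235.4]
 [312.3 205.3]
 [239.4 139.7]
 [272.9 118.2]] seen (285, 233) (310.5, 204.5) (242.0, 141.0) (276.0, 123.0)
```

Agreement is within about 3 px. I lower vertically, slowing near contact.

```bash
python3 -m crank '[[[0,0,0],[0,0.0055,0.0107],0.003],[[0,0,0],[0,0.0114,0.0222],0.003],[[0,0,0],[0,0.0171,0.0334],0.003],[[0,0,0],[0,0.0228,0.0445],0.003],[[0,0,0],[0,0.0228,0.0445],0.003]]'
python3 -m crank '[[[0,0,0],[0,0.0009,0.0018],0.003],[[0,0,0],[0,0.0018,0.0036],0.003],[[0,0,0],[0,0.0018,0.0036],0.003]]'
python3 -m crank '[[[0,0,0],[0,0.0009,0.0018],0.003],[[0,0,0],[0,0.0009,0.0018],0.003],[[0,0,0],[0,0.0009,0.0018],0.003]]'
python3 -m crank '[[[0,0,0],[0,0.0009,0.0018],0.003],[[0,0,0],[0,0.0009,0.0018],0.003],[[0,0,0],[0,0.0009,0.0018],0.003]]'
```

```text
clock: 16.6
ee_pos: [0.5747, 0.1942, 0.176]
orientation: [-0.175, 0.712, 0.661, -0.161]
contact_force: [0.1, 0.1, -2.6]
opening: 0.009
finger_force: 59.1
clock: 16.98
ee_pos: [0.5756, 0.1944, 0.1742]
orientation: [-0.173, 0.712, 0.662, -0.16]
contact_force: [-0.3, -0.1, -1.6]
opening: 0.0091
finger_force: 59.1
clock: 17.35
ee_pos: [0.5754, 0.1944, 0.172]
orientation: [-0.174, 0.712, 0.662, -0.16]
contact_force: [-0.1, -0.3, -2.7]
opening: 0.009
finger_force: 59.1
clock: 17.73
ee_pos: [0.5754, 0.1944, 0.1699]
orientation: [-0.174, 0.712, 0.662, -0.16]
contact_force: [0.6, -0.1, -2.1]
opening: 0.0092
finger_force: 59.1
```

```bash
python3 -m crank '[[[0,0,0],[0,0.0009,0.0018],0.003],[[0,0,0],[0,0.0009,0.0018],0.003],[[0,0,0],[0,0.0009,0.0018],0.003]]'
python3 -m crank '[[[0,0,0],[0,0.0005,0.0009],0.003],[[0,0,0],[0,0.0005,0.0009],0.003],[[0,0,0],[0,0.0005,0.0009],0.003]]'
```

```text
clock: 18.1
ee_pos: [0.5756, 0.1945, 0.1685]
orientation: [-0.173, 0.712, 0.662, -0.159]
contact_force: [1.7, -0.1, 0.7]
opening: 0.0088
finger_force: 59.6
clock: 18.48
ee_pos: [0.5758, 0.1945, 0.1683]
orientation: [-0.173, 0.712, 0.662, -0.159]
contact_force: [2.4, 0.6, 5.1]
opening: 0.0093
finger_force: 60.3
```

```bash
python3 -m crank '[[[0,0,0],[0,0.0005,0.0009],0.003],[[0,0,0],[0,0.0005,0.0009],0.003],[[0,0,0],[0,0.0005,0.0009],0.003]]'
```

```text
clock: 18.85
ee_pos: [0.576, 0.1945, 0.1682]
orientation: [-0.173, 0.712, 0.662, -0.158]
contact_force: [3.6, 1.3, 7.6]
opening: 0.0089
finger_force: 60.8
```

Contact came at the predicted height. I open gradually so the tablet eases back onto the rest.

```bash
python3 -m crank '[[[0,0,0],[0,0,0],0.012],[[0,0,0],[0,0,0],0.014],[[0,0,0],[0,0,0],0.017],[[0,0,0],[0,0,0],0.02],[[0,0,0],[0,0,0],0.025]]'
python3 -m crank '[[[0,0,0],[0,0,0],0.035],[[0,0,0],[0,0,0],0.05],[[0,0,0],[0,0,0],0.06],[[0,0,0],[0,0,0],0.06]]'
python3 - <<'E'
from h import *
S=grab('scene')
i=cv2.cvtColor(S['image'][90:290,200:400],cv2.COLOR_RGB2BGR);cv2.imwrite('pics/s6.png',cv2.resize(i,(600,600),interpolation=2))
E
```

```text
clock: 19.48
ee_pos: [0.5752, 0.1944, 0.1657]
orientation: [-0.174, 0.712, 0.662, -0.16]
contact_force: [0.1, -0.1, 0.7]
opening: 0.0253
finger_force: 0.0
clock: 19.98
ee_pos: [0.5754, 0.1944, 0.1659]
orientation: [-0.174, 0.712, 0.662, -0.16]
contact_force: [-0.6, -0.6, -0.6]
opening: 0.0601
finger_force: 0.0
```

View pics/s6.png

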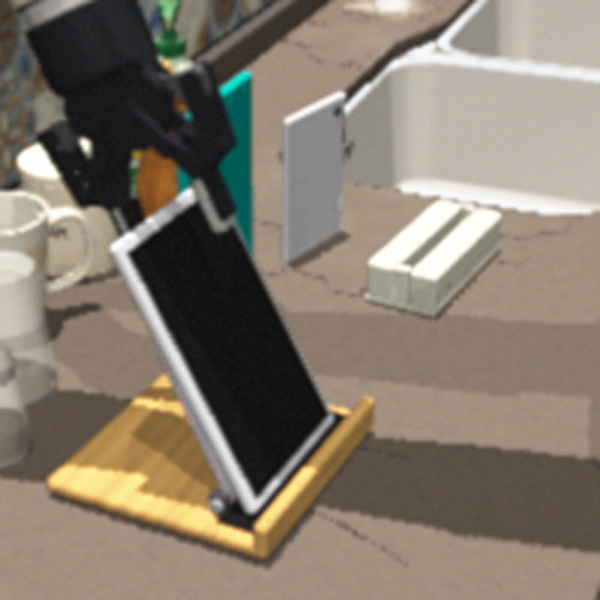

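The tablet leans on the stand with the fingers open around its top at (165,220). I withdraw along the tool axis and check the result.

```bash
python3 -m crank '[[[0,0,0],[0,0,-0.015],0.06],[[0,0,0],[0,0,-0.035],0.06],[[0,0,0],[0,0,-0.055],0.06],[[0,0,0],[0,0,-0.07],0.06],[[0,0,0],[0,0,-0.07],0.06]]'
python3 -m crank '[[[0,0,0],[0,-0.04,-0.08],0.06],[[0,0,0],[-0.05,-0.05,-0.1],0.06],[[0,0,0],[-0.11,-0.05,-0.1],0.06],[[0,0,0],[-0.17,-0.05,-0.1],0.06],[[0,0,0],[-0.2,-0.05,-0.1],0.06]]'
python3 -m crank '[[[0,0,0],[-0.06,0,0],0.06],[[0,0,0],[-0.1,0,0],0.06],[[0,0,0],[-0.1,0,0],0.06],[[0,0,0],[-0.1,0,0],0.06],[[0,0,0],[-0.1,0,0],0.06]]'
python3 - <<'E'
from h import *
S=grab('scene');T=grab('top')
i=cv2.cvtColor(S['image'][120:290,200:370],cv2.COLOR_RGB2BGR);j=cv2.cvtColor(T['image'][170:270,160:260],cv2.COLOR_RGB2BGR)
o=np.zeros((400,800,3),np.uint8);o[:,:400]=cv2.resize(i,(400,400),interpolation=2);o[:,400:]=cv2.resize(j,(400,400),interpolation=2);cv2.imwrite('pics/s7.png',o)
for a in (60,65,70):
    X=[np.array([.125*np.cos(np.radians(a)),.125*np.sin(np.radians(a))+.022])]
    v=[O3+x*EX+y*EY+np.array([0,0,z]) for (x,z) in X for y in (.055,-.055)];print(a,'rail ends crop S',((proj(S,v)-[200,120]+.5)*400/170-.5).round(0).tolist())
    # tablet with x0=-.022 leaning on it
    r=np.array([X[0][0]+.022,X[0][1]-.0163]);th=np.arctan2(*r)-np.arcsin(.01/np.hypot(*r))
    tz=np.cos(th)*np.array([0,0,1])+np.sin(th)*EX;tx=np.cos(th)*EX-np.sin(th)*np.array([0,0,1]);o3=O3-.022*EX+np.array([0,0,.0163])-.005*tx
    v=[o3+y*EY+l*tz for l in (0,.2) for y in (.065,-.065)];print('  tablet tilt',np.degrees(th).round(1),'S',((proj(S,v)-[200,120]+.5)*400/170-.5).round(0).tolist(),'T',((proj(T,v)-[160,170]+.5)*4-.5+[400,0]).round(0).tolist())
print(manip.read_state()['contact_force'])
E
```

```text
clock: 20.65
ee_pos: [0.6082, 0.1919, 0.2292]
orientation: [-0.173, 0.712, 0.662, -0.159]
contact_force: [0.1, 0.1, 0.1]
opening: 0.0599
finger_force: 0.0
clock: 21.28
ee_pos: [0.5935, -0.0109, 0.3389]
orientation: [-0.174, 0.713, 0.66, -0.16]
contact_force: [0.4, 0.2, -0.0]
opening: 0.0603
finger_force: 0.0
clock: 21.9
ee_pos: [0.5869, -0.1063, 0.3392]
orientation: [-0.174, 0.711, 0.662, -0.16]
contact_force: [-0.1, 0.7, 1.6]
opening: 0.06
finger_force: 0.0
60 rail ends crop S [[109.0, 188.0], [171.0, 135.0]]
  tablet tilt 32.5 S [[200.0, 334.0], [263.0, 259.0], [80.0, 126.0], [157.0, 69.0]] T [[486.0, 260.0], [661.0, 277.0], [445.0, 102.0], [652.0, 122.0]]
65 rail ends crop S [[119.0, 186.0], [181.0, 132.0]]
  tablet tilt 28.1 S [[200.0, 334.0], [264.0, 259.0], [94.0, 121.0], [170.0, 64.0]] T [[486.0, 261.0], [661.0, 277.0], [440.0, 124.0], [649.0, 143.0]]
70 rail ends crop S [[129.0, 184.0], [191.0, 130.0]]
  tablet tilt 23.6 S [[201.0, 335.0], [264.0, 260.0], [109.0, 117.0], [184.0, 60.0]] T [[486.0, 261.0], [661.0, 278.0], [435.0, 146.0], [646.0, 166.0]]
[-0.12561851 -0.00748821 -0.29587279]
```

View pics/s7.png

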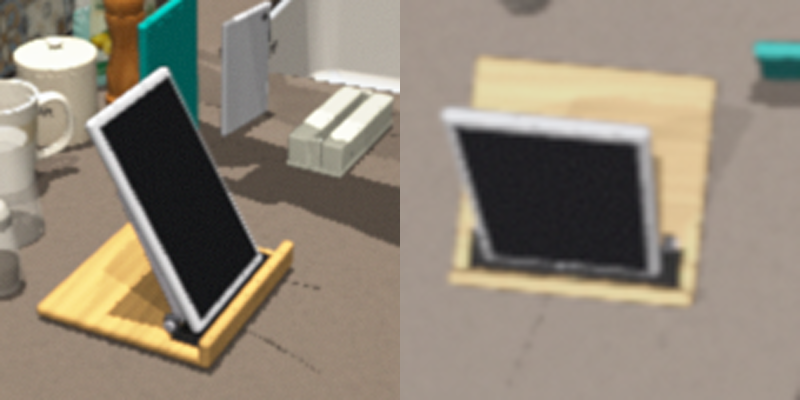

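The tablet rests on the ledge with its bottom front corners at (200,330) and (262,257) and its top at (90,124) to (163,68). In the top view it is centred and square, and its upper edge matches the 65° prediction. I triangulate the screen corners to confirm the tilt.

Run:
```python
from h import *
S=load('scene');T=load('top')
def quad(f,x0,y0,x1,y1):
    m=(f['image'].max(2)<60).astype(np.uint8)*255;k=np.zeros_like(m);k[y0:y1,x0:x1]=255;m&=k
    m=cv2.morphologyEx(m,cv2.MORPH_OPEN,np.ones((5,5)))
    c=cv2.convexHull(max(cv2.findContours(m,0,2)[0],key=cv2.contourArea))
    for e in np.arange(1,12,.5):
        a=cv2.approxPolyDP(c,e,True)[:,0]
        if len(a)<=4:break
    return a.astype(float)
s=quad(S,235,145,315,262);t=quad(T,168,198,228,240)
# order: TL,TR,BR,BL as seen from robot (left=+y)
st=s[np.argsort(s[:,1])];s=[st[1] if st[0][0]>st[1][0] else st[0],st[0] if st[0][0]>st[1][0] else st[1],max(st[2:],key=lambda p:p[0]),min(st[2:],key=lambda p:p[0])]
st=t[np.argsort(t[:,1])];t=sorted(st[:2].tolist(),key=lambda p:p[0])+sorted(st[2:].tolist(),key=lambda p:-p[0])
print(s,t)
P=[]
for a,b in zip(s,t):
    X,e=tri(S,a,T,b);P.append(X);d=X-O3;print(np.round([d@EX,d@EY,d[2],e],4))
P=np.array(P);n=np.linalg.svd(P-P.mean(0))[2][2];n*=np.sign(n@EX)
print('tilt',np.degrees(np.arcsin(-n[2])),'yaw err',np.degrees(np.arctan2(n@EY,n@EX)),'size',np.linalg.norm(P[0]-P[1]),np.linalg.norm(P[0]-P[3]), 'mid y',((P-O3)@EY).mean())
```

```text
[array([245., 178.]), array([267., 156.]), array([307., 225.]), array([288., 251.])] [[176.0, 203.0], [218.0, 207.0], [220.0, 236.0], [185.0, 233.0]]
[0.0636 0.053  0.1762 0.0004]
[ 0.0675 -0.0518  0.1793  0.0095]
[-0.0191 -0.0522  0.0361  0.0027]
[-0.022   0.0496  0.0334  0.0065]
tilt 31.057834421532345 yaw err 0.9074420890247712 size 0.10495620414831493 0.16643748666314884 mid y -0.00033752926034157256
```

Run:
```python
from h import *
S=load('scene');T=load('top')
s=np.array([[245,178],[267,156],[307,225],[288,251]],np.float32);t=np.array([[176,203],[218,207],[220,236],[185,233]],np.float32)
def lines(f,q):
    # subpixel screen edges: walk along each side, find dark->light half-crossing along the outward normal, fit line, intersect
    g=cv2.cvtColor(f['image'],cv2.COLOR_RGB2GRAY).astype(np.float32);L=[];c=q.mean(0)
    for i in range(4):
        a,b=q[i],q[(i+1)%4];d=(b-a)/np.linalg.norm(b-a);n=np.array([-d[1],d[0]])
        if n@(a-c)<0:n=-n
        pts=[]
        for k in np.linspace(.15,.85,25):
            r=np.arange(-5,4,.1);w=(a+k*(b-a)+r[:,None]*n).astype(np.float32)
            v=cv2.remap(g,w[None,:,0],w[None,:,1],cv2.INTER_LINEAR)[0]
            j=np.argmax(v>65)
            if j>0: pts.append(w[j])
        L.append(cv2.fitLine(np.array(pts),cv2.DIST_HUBER,0,.01,.01).ravel())
    out=[]
    for i in range(4):
        l,m=L[i-1],L[i];k=np.linalg.solve(np.array([[l[0],-m[0]],[l[1],-m[1]]]),m[2:]-l[2:]);out.append(l[2:]+k[0]*l[:2])
    return np.array(out)
s=lines(S,s);t=lines(T,t);print(s.round(1).tolist(),t.round(1).tolist())
P=[]
for a,b in zip(s,t):
    X,e=tri(S,a,T,b);P.append(X);d=X-O3;print(np.round([d@EX,d@EY,d[2],e],4))
P=np.array(P);n=np.linalg.svd(P-P.mean(0))[2][2];n*=np.sign(n@EX)
print('tilt',np.degrees(np.arcsin(-n[2])),'yaw err',np.degrees(np.arctan2(n@EY,n@EX)),'size',np.linalg.norm(P[0]-P[1]),np.linalg.norm(P[0]-P[3]),'mid y',((P-O3)@EY).mean())
```

```text
[[242.8000030517578, 174.0], [271.5, 152.39999389648438], [308.3999938964844, 227.6999969482422], [285.0, 254.8000030517578]] [[174.0, 201.8000030517578], [218.1999969482422, 206.3000030517578], [221.10000610351562, 237.0], [183.3000030517578, 233.3000030517578]]
[0.066  0.0561 0.1855 0.0006]
[ 0.0647 -0.0555  0.1868  0.0009]
[-0.0218 -0.0547  0.0287  0.002 ]
[-0.0216  0.0565  0.0284  0.0017]
tilt 28.90009363131874 yaw err -0.6158466633703735 size 0.11161475590280048 0.1798549155041652 mid y 0.0006236375850232172
```

The tilt comes out at 28.9° with residuals under 2 mm, which puts the rest at about 64°. The tablet is centred within 1 mm and square within 1°. I hand in.

```bash
python3 -c "
from cell import manip
print(manip.hand_in())"
```

```text
the job is handed in; nothing more can be done
None
```

The job is handed in. By camera measurement the rest stands at about 64° and the tablet is centred, square and leaning on it, with the arm well clear; the verdict itself was not returned.

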